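Pack the last bottle and snap its cap on

TASK

One bottle is still open: stand it in the empty cell of the divided carton and let go of it, then put its black cap on the neck and press straight down until it clicks home. Do not stop at the click: the seal under the cap needs steady pressure, so finish with your hand still pushing the cap down firmly, with about 10 N. Leave the capped bottles standing in their cells and the things around the work where they are.

Things in the scene. Friction and masses are not known exactly. Their poses are not given: they have to be found in the camera images.
- bottle: the open bottle: round white plastic, paper label, 150 g, upright on the bench to the left or right. Origin: centre of its underside, z up its axis. Body 46 mm in diameter, straight from 3 to 89 mm height (grip it there); then a shoulder and the neck: a snap bead 27 mm in diameter, 107 to 108 mm above the foot, and above it a lip 20 mm in diameter, mouth at 124 mm
- cap: the loose snap cap: black ribbed plastic, 42 mm in diameter, 30 mm tall, 50 g, open side down on the bench on the other side. Origin: centre of its open rim, z towards its closed top. Skirt straight: grip it across the sides at any yaw. A sleeve inside takes the lip of the neck (1 mm play all round); four sprung catches inside ride over the bead
- cap_top (a point): centre of the cap's closed top, 30 mm above its rim. Set on the neck, the cap first rests with its rim 106 mm above the bottle's foot. Pushing it on takes more and more force, 6 to 17 N at the most (less if askew), until the rim is at 102 to 104 mm; then it drops to nothing (the click) and it runs down to a rigid stop: rim 97 mm, top 127 mm above the foot
- bottle_mouth (a point): centre of the open mouth of the bottle, 124 mm above its foot, on its axis
- crate: the divided carton: brown board, one row of four square cells, 228 x 60 mm outside, outer walls 56 mm high, dividers 52 mm. Heavy, does not shift. Origin: centre of its underside; the row runs along its y. Cells 52 x 52 mm, centres at y = -84, -28, +28, +84 mm, inner floor at z = 4 mm. Three hold capped bottles; which is empty varies
- empty_cell (a point): centre of the inner floor of the empty cell (4 mm above the bench)
- capped_1: a bottle already capped, in one cell of the carton: the same bottle with the cap home, 46 mm in diameter, 127 mm tall. Origin: centre of its underside
- capped_2: another capped bottle in the carton, the same
- capped_3: another capped bottle in the carton, the same
- stapler: bystander: blue desk stapler, 34 x 142 x 54 mm, near the robot between bottle and cap; its length is along its y. Origin: centre of its underside
- tape_clear: bystander: big roll of clear tape lying flat, 100 mm in diameter, 50 mm high, to the left behind the carton. Origin: centre of its underside
- tape_measure: bystander: tape measure, 39 x 81 x 62 mm, to the right. Origin: centre of its underside. Beyond it, past the right end of the bench, stands a tall shelf rack: draw the arm in before swinging past its posts
- label_box: bystander: flat white box, 152 x 107 x 30 mm, to the left. Origin: centre of its underside
Not all that is in view belongs to the job. What is shaped like the bottle but purple is not meant. Several things have the shape of the cap; the one meant has the colours described above.

How it is judged:
On the way, in this order (a step that is already met when the one before it is completed fails the run):
1. the open bottle stands upright on the floor of the empty cell and the hand has let go of it (horizontal distance between bottle and empty_cell below 0.01 m and height (world z) of bottle below 0.009 m and angle between bottle's own z axis and vertical below 0.12 rad and contact force between the fingers and bottle below 0.1 N), for 0.3 s.
2. the cap has clicked: it is past the bead and home on the neck, straight (horizontal distance between bottle and empty_cell below 0.01 m and height (world z) of bottle below 0.009 m and angle between bottle's own z axis and vertical below 0.12 rad and z of cap in the frame of bottle between 0.09 and 0.0985 m and x of cap in the frame of bottle between -0.005 and 0.005 m and y of cap in the frame of bottle between -0.005 and 0.005 m and angle between the z axis of cap and the z axis of bottle, either way round below 0.1 rad), for 0.2 s.
At the end, for the whole second after the job is handed in: The bottle stands in the cell that was empty (within 10 mm of its middle, upright within 0.12 rad), the cap is home and straight (rim 90 to 98.5 mm above the bottle's foot, within 5 mm and 0.10 rad of its axis), and the hand still pushes: over 4 N hand on cap and cap on bottle (all of step 2 and contact force between cap and bottle above 4 N and contact force between the fingers and cap above 4 N); the arm keeps its last pose, push and grip.
It fails at once if a capped bottle is moved by more than 15 mm or tipped (distance of any of capped_1, capped_2, capped_3 from where it was at the start of the episode above 0.015 m or angle between any of capped_1, capped_2, capped_3's own z axis and vertical above 0.25 rad).
It fails at once if one of the things around the work is moved by more than 30 mm (distance of any of tape_clear, stapler, tape_measure, label_box from where it was at the start of the episode above 0.03 m).
It also fails if it takes over 69 s, if anything falls off the work surface, if the arm or the gripper's body presses on something with over 40 N, if the wrist force passes 120 N, or if a joint passes its speed limit or range.

ROBOT

A 6-joint arm with a two-finger parallel gripper is mounted at the origin on a cart in front of the work surface, level with it; the furniture and walls round the work are solid. World frame = base frame: x ahead of the robot, y to its left, z up, the work surface at z = 0. Lengths are in m, angles in rad, forces in N, time in s.
With the tool pointing down it reaches from about 0.325 to 1 m from the base axis. Payload 5.1 kg.
Tool frame: the origin (TCP) lies midway between the tips of the shut fingers; the grasp point (between the pads) lies 19 mm behind it; z points along the fingers, x is the direction in which the jaws open and shut, and the axes are right-handed (so a half turn about z gives the same grasp; the last joint's range is limited). The gripper opens to 85 mm and grips with 20 to 120 N. Pads are 22 mm wide; open, the fingers measure 114 mm over their backs; the gripper's body (76 mm by 85 mm) begins 54 mm behind the grasp point. The pads swing forward as they close: fully open they stand 13 mm farther back than shut.
Start: joints at [-1.426, 0.124, 1.65, -0, 1.367, -0.083], TCP at [0.147, -0.633, 0.231] pointing down, gripper open.
Joint ranges: [-2.61, 2.61], [-1.02, 2.33], [0.03, 2.71], [-1.35, 4.49], [0.32, 2.68], [-2.91, 2.91]. Speed limits (rad/s): [2.57, 2.57, 3.14, 3.14, 3.14, 3.14].

INTERFACE

Orientations are given as a unit quaternion [w, x, y, z].
In Python, from cell import bot gives the robot as it stands.
- The arm moves only by the tool move_arm, never from a script. Its argument "moves" is one flat list of numbers, 7 for each row, row after row: the finger opening in m, from 0 to 0.0854, then the shift along the tool's x, y, z in m, then the turn, a rotation vector about the tool's x, y, z in degrees. A call has 1 to 10 rows; each row shifts and turns the commanded pose from where the row before left it, along the tool's axes as they then stand; what a row does not reach is not made up. A row lasts 1/10 s, in which the tool goes at most 50 mm and 8.59 degrees, less where a joint would pass 70% of its speed; a pose out of reach is approached as far as the arm can. A call with a gripper value outside its range is refused whole. The fingers move at their own pace and stop on an object; "squeeze" is the grip in N (left out, the last holds). Time passes only in rows, so rows that do not move let the fingers close. It gives the time, the measured TCP pose, the force and the opening at its end, in the units of the state.
- bot.sense(): the state, without advancing time (a new reading comes with each control period).
- bot.capture(name): name is "side" or "top" or "wrist"; returns a dict with "img" (420x560x3 uint8, red, green, blue), "K" (3x3 intrinsics, pixels), "extrinsics" (4x4, takes a point from camera to world coordinates); the wrist camera has in their place "tool_from_camera" (4x4, takes a point from camera to tool coordinates, whose origin is the TCP and whose axes are the tool frame's). Camera axes: x right, y up, looking along -z (the intrinsics and any distortion apply to the point x, -y, -z); pixel columns grow to the right and rows downward; lengths in m; the calibration is good to about 2 mm. A picture is of the moment at which its call begins: read the wrist's pose just before it. There is no depth.
- bot.hand_in(): hands the job in, once; it reports no verdict.
The state is a dict: "time": time; "q": joint angles; "joint_velocities": joint speeds; "joint_efforts": joint torques, N m; "eef_pos": TCP position; "ee_rot": TCP orientation; "contact_force": force on the tool from outside, world axes, zero at the start; "wrist_torque": the same for the moment, N m; "finger_gap": opening from 0.0 (shut) to 1.0 (fully open).
Only numpy, scipy, OpenCV 4.12 (cv2) and the standard library are available. Lean on these libraries where they do the work, as an engineer would, in place of code of your own. Each camera call takes 0.05 s, during which the arm holds its last target. There are 200 camera calls.

## Working session

There is one attempt and no reset: what is moved stays moved. The work goes in short steps, Python scripts to look and compute and a tool call to move; the robot and the scene stay as the last step left them, time stands still between calls to the robot, and variables do not carry over. Pictures are saved under pics/ and viewed, about 8 in all and at most 12, crops included, and the job is handed in when it is done.

Besides the shell and the picture viewer there is one more tool, called after "Request:" by a JSON object that holds its "name" and its "arguments". move_arm: Moves the arm, as the interface text tells. Its arguments: {"type":"object","properties":{"moves":{"type":"array"},"squeeze":{"type":"number"}},"required":["moves"]}

```bash
mkdir -p pics; ls; cat > h.py <<'E'
import numpy as np, cv2, json
from cell import bot
def snap(n,f):
    c=bot.capture(n); cv2.imwrite('pics/'+f+'.png',c['img'][:,:,::-1]); np.savez('pics/'+f+'.npz',**{k:np.array(v) for k,v in c.items()}); return c
def ray(K,E,u,v):
    d=np.array([(u-K[0,2])/K[0,0],-(v-K[1,2])/K[1,1],-1]); return E[:3,3],E[:3,:3]@d
def atz(f,u,v,z):
    c=np.load('pics/'+f+'.npz'); o,d=ray(c['K'],c['extrinsics'],u,v); return o+d*(z-o[2])/d[2]
def proj(K,E,p):
    q=np.linalg.inv(E)@np.append(p,1); return K[0,2]+K[0,0]*q[0]/-q[2], K[1,2]+K[1,1]*q[1]/q[2]
E
python3 - <<'E'
from h import *
s=bot.sense(); print(s)
for n in('top','side'):
    c=snap(n,n+'0'); print({k:np.round(v,3).tolist() for k,v in c.items() if k!='img'})
E
```

```text
pics
{'time': 0.0, 'q': array([-1.42555646e+00,  1.24523711e-01,  1.65165432e+00,  1.35073922e-06,
        1.36751869e+00, -8.25825956e-02]), 'joint_velocities': array([-0.00119905,  0.0011318 , -0.00069144,  0.0005943 ,  0.00015303,
        0.00085872]), 'joint_efforts': array([ 1.17858715e-03, -4.23612964e+01, -3.65454948e+01, -7.36739071e-05,
        6.78850338e-03,  5.94759442e-07]), 'eef_pos': array([ 0.14670179, -0.63260534,  0.23005262]), 'ee_rot': array([-7.20715099e-04,  7.82896918e-01, -6.22150551e-01, -7.66383410e-04]), 'contact_force': array([-0.75992665,  0.12984543, -0.29698019]), 'wrist_torque': array([-0.03051606,  0.02658307,  0.05893674]), 'finger_gap': 0.9987654222293552}
{'K': [[470.092, 0.0, 282.455], [0.0, 470.092, 206.163], [0.0, 0.0, 1.0]], 'extrinsics': [[-0.021, 0.987, -0.162, 0.33], [-1.0, -0.021, 0.001, 0.004], [-0.003, 0.162, 0.987, 1.466], [0.0, 0.0, 0.0, 1.0]]}
{'K': [[385.844, 0.0, 279.494], [0.0, 385.844, 214.744], [0.0, 0.0, 1.0]], 'extrinsics': [[0.968, 0.216, -0.124, 0.403], [-0.249, 0.848, -0.467, -0.524], [0.004, 0.483, 0.875, 1.087], [0.0, 0.0, 0.0, 1.0]]}
```

View pics/top0.png

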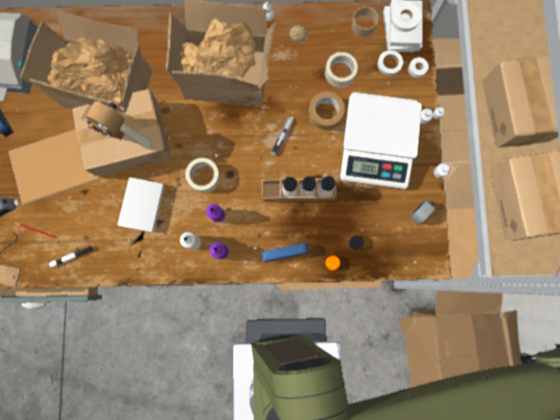

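View pics/side0.png

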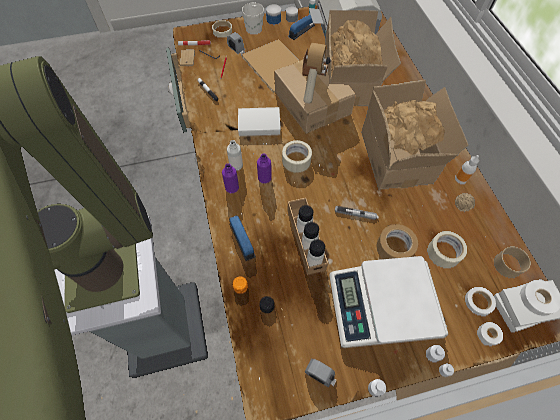

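Top view: white bottle at (189,240) between two purple ones at (215,213) and (219,250). The black cap is at (357,243), with the orange one at (333,263). The carton spans (262..337,188) and its empty cell is at the left (+y) end, near (271,188).

```bash
python3 - <<'E'
from h import *
for n,u,v,z in [('bottle',189,239,.12),('cap',357,242.5,.03),('orange',333,263,.03),('crate L top',262,188.5,.056),('crateR',337,187,.056),('c1',290,184,.127),('c2',309,183.5,.127),('c3',328,183,.127),('purp1',215,211,.12),('purp2',218,249,.12),('stapA',264,255,.05),('stapB',306,249,.05),('tape',202,174,.05)]:
    print(n,atz('top0',u,v,z).round(3))
for n,u,v,z in [('bottle',234,146,.12),('cap',267,302,.03)]: print('side',n,atz('side0',u,v,z).round(3))
a=cv2.imread('pics/top0.png')[160:275,170:370]; a=cv2.resize(a,None,fx=4,fy=4,interpolation=cv2.INTER_CUBIC); cv2.imwrite('pics/top0c.png',a)
E
```

```text
bottle [0.461 0.273 0.12 ]
cap [ 0.448 -0.222  0.03 ]
orange [ 0.388 -0.147  0.03 ]
crate L top [0.617 0.064 0.056]
crateR [ 0.617 -0.165  0.056]
c1 [ 0.614 -0.02   0.127]
c2 [ 0.615 -0.076  0.127]
c3 [ 0.615 -0.131  0.127]
purp1 [0.541 0.199 0.12 ]
purp2 [0.431 0.19  0.12 ]
stapA [0.415 0.061 0.05 ]
stapB [ 0.43  -0.065  0.05 ]
tape [0.668 0.249 0.05 ]
side bottle [0.462 0.269 0.12 ]
side cap [ 0.45 -0.22  0.03]
```

View pics/top0c.png

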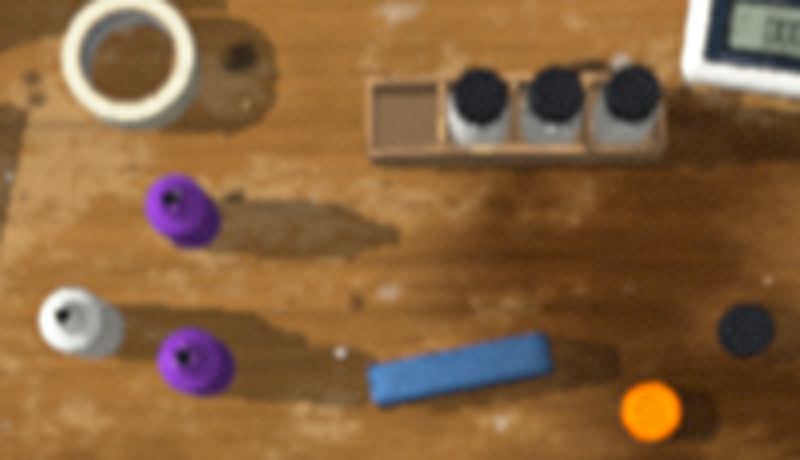

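```bash
cat >> h.py <<'E'
from scipy.spatial.transform import Rotation as R
def pose():
    s=bot.sense(); q=s['ee_rot']; T=np.eye(4); T[:3,:3]=R.from_quat(np.r_[q[1:],q[0]]).as_matrix(); T[:3,3]=s['eef_pos']; return T,s
def plan(p,psi,grip,n):
    """rows from present pose to TCP p, tool x at angle psi (deg), pointing down"""
    T,s=pose(); c,sn=np.cos(np.radians(psi)),np.sin(np.radians(psi))
    G=np.array([[c,sn,0],[sn,-c,0],[0,0,-1.]]); rv=R.from_matrix(T[:3,:3].T@G).as_rotvec(degrees=True)/n
    d=(np.array(p)-T[:3,3])/n; A=T[:3,:3]
    print('psi now',np.degrees(np.arctan2(A[1,0],A[0,0])).round(2),'rows',n,'len/row',np.linalg.norm(d).round(4))
    for i in range(n):
        print(grip,*(A.T@d).round(4),*rv.round(2),sep=', ',end=',\n'); A=A@R.from_rotvec(rv,degrees=True).as_matrix()
def wrist(f):
    T,s=pose(); c=bot.capture('wrist'); E=T@c['tool_from_camera']
    cv2.imwrite('pics/'+f+'.png',c['img'][:,:,::-1]); np.savez('pics/'+f+'.npz',K=c['K'],extrinsics=E,img=c['img'],T=T); return c
E
python3 - <<'E'
from h import *
print('crate top corners, cell', [atz('top0',170+u/4,160+v/4,.056).round(4)[:2] for u,v in [(368,80),(405,117.5)]], atz('top0',186.5,239.25,.124), atz('top0',356.75,242.25,.03))
print(np.array(bot.capture('wrist')['tool_from_camera']).round(4))
plan([.43,-.222,.23],0,.0854,10)
E
```

```text
crate top corners, cell [array([0.6439, 0.0639]), array([0.614, 0.036])] [0.46009958 0.27938214 0.124     ] [ 0.44893938 -0.22173372  0.03      ]
[[ 1.000e+00  4.000e-04 -2.000e-03  1.000e-04]
 [-2.000e-04 -9.560e-01 -2.932e-01 -7.500e-02]
 [-2.000e-03  2.932e-01 -9.560e-01 -1.421e-01]
 [ 0.000e+00  0.000e+00  0.000e+00  1.000e+00]]
psi now -76.95 rows 10 len/row 0.0499
0.0854, -0.0336, -0.0369, 0.0001, -0.01, 0.01, -7.69,
0.0854, -0.0284, -0.041, 0.0001, -0.01, 0.01, -7.69,
0.0854, -0.0226, -0.0445, 0.0001, -0.01, 0.01, -7.69,
0.0854, -0.0165, -0.0471, 0.0001, -0.01, 0.01, -7.69,
0.0854, -0.01, -0.0489, 0.0001, -0.01, 0.01, -7.69,
0.0854, -0.0034, -0.0498, 0.0001, -0.01, 0.01, -7.69,
0.0854, 0.0033, -0.0498, 0.0, -0.01, 0.01, -7.69,
0.0854, 0.01, -0.0489, 0.0, -0.01, 0.01, -7.69,
0.0854, 0.0164, -0.0471, 0.0, -0.01, 0.01, -7.69,
0.0854, 0.0226, -0.0445, 0.0, -0.01, 0.01, -7.69,
```

Request:
{"name": "move_arm", "arguments": {"moves": [0.0854,-0.0336,-0.0369,0,0,0,-7.69,0.0854,-0.0284,-0.041,0,0,0,-7.69,0.0854,-0.0226,-0.0445,0,0,0,-7.69,0.0854,-0.0165,-0.0471,0,0,0,-7.69,0.0854,-0.01,-0.0489,0,0,0,-7.69,0.0854,-0.0034,-0.0498,0,0,0,-7.69,0.0854,0.0033,-0.0498,0,0,0,-7.69,0.0854,0.01,-0.0489,0,0,0,-7.69,0.0854,0.0164,-0.0471,0,0,0,-7.69,0.0854,0.0226,-0.0445,0,0,0,-7.69]}}

```text
time: 1.15
eef_pos: [0.4309, -0.2206, 0.2313]
ee_rot: [0.0, 1.0, 0.002, 0.0]
contact_force: [0.7, 0.7, 0.8]
finger_gap: 1.004
```

```bash
python3 - <<'E'
from h import *
wrist('w1'); print(pose()[0].round(3))
plan([.461,.30,.20],13,.0854,12)
E
```

```text
[[ 1.     0.015  0.003  0.434]
 [ 0.015 -1.     0.005 -0.215]
 [ 0.003 -0.005 -1.     0.231]
 [ 0.     0.     0.     1.   ]]
psi now 0.84 rows 12 len/row 0.043
0.0854, 0.0029, -0.0429, 0.0028, -0.02, -0.02, -1.01,
0.0854, 0.0036, -0.0428, 0.0028, -0.02, -0.02, -1.01,
0.0854, 0.0044, -0.0427, 0.0028, -0.02, -0.02, -1.01,
0.0854, 0.0051, -0.0427, 0.0028, -0.02, -0.02, -1.01,
0.0854, 0.0059, -0.0426, 0.0027, -0.02, -0.02, -1.01,
0.0854, 0.0066, -0.0424, 0.0027, -0.02, -0.02, -1.01,
0.0854, 0.0074, -0.0423, 0.0027, -0.02, -0.02, -1.01,
0.0854, 0.0081, -0.0422, 0.0027, -0.02, -0.02, -1.01,
0.0854, 0.0089, -0.042, 0.0027, -0.02, -0.02, -1.01,
0.0854, 0.0096, -0.0419, 0.0027, -0.02, -0.02, -1.01,
0.0854, 0.0104, -0.0417, 0.0026, -0.02, -0.02, -1.01,
0.0854, 0.0111, -0.0415, 0.0026, -0.02, -0.02, -1.01,
```

View pics/w1.png

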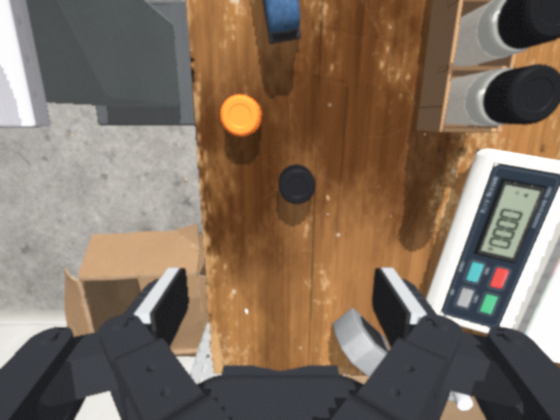

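Wrist view: black cap at (297,183), orange cap at (241,115), and the finger pads at (165,300) and (400,300). Next is the bottle.

Request:
{"name": "move_arm", "arguments": {"moves": [0.0854,0.003,-0.043,0.003,0,0,-1,0.0854,0.004,-0.043,0.003,0,0,-1,0.0854,0.004,-0.043,0.003,0,0,-1,0.0854,0.005,-0.043,0.003,0,0,-1,0.0854,0.006,-0.043,0.003,0,0,-1,0.0854,0.007,-0.042,0.003,0,0,-1,0.0854,0.007,-0.042,0.003,0,0,-1,0.0854,0.008,-0.042,0.003,0,0,-1,0.0854,0.009,-0.042,0.003,0,0,-1,0.0854,0.01,-0.042,0.003,0,0,-1]}}

```text
time: 2.2
eef_pos: [0.4598, 0.2084, 0.201]
ee_rot: [0.0, 0.996, 0.087, 0.0]
contact_force: [0.4, -0.7, 0.4]
finger_gap: 1.002
```

Request:
{"name": "move_arm", "arguments": {"moves": [0.0854,0.01,-0.042,0.003,0,0,-1,0.0854,0.011,-0.041,0.003,0,0,-1,0.0854,0,0,0,0,0,0,0.0854,0,0,0,0,0,0]}}

```text
time: 2.6
eef_pos: [0.4653, 0.2925, 0.1946]
ee_rot: [0.0, 0.994, 0.105, -0.001]
contact_force: [-0.2, -0.0, 0.2]
finger_gap: 0.999
```

```bash
python3 - <<'E'
from h import *
wrist('w2'); print(pose()[0].round(4)); print('cap',atz('w1',297,183,.03))
E
```

```text
[[ 9.783e-01  2.074e-01 -8.000e-04  4.655e-01]
 [ 2.074e-01 -9.783e-01 -8.000e-04  2.918e-01]
 [-1.000e-03  7.000e-04 -1.000e+00  1.949e-01]
 [ 0.000e+00  0.000e+00  0.000e+00  1.000e+00]]
cap [ 0.45019538 -0.21797854  0.03      ]
```

View pics/w2.png

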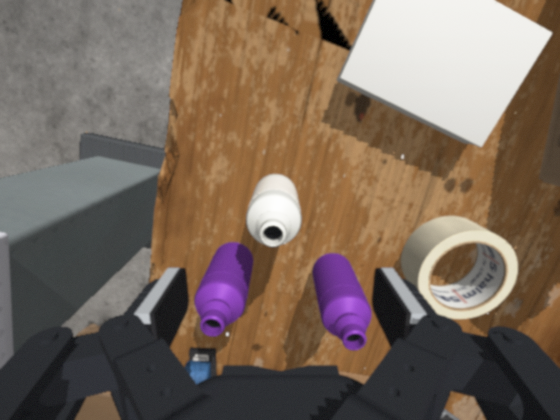

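Wrist view: white bottle mouth at (273,232). The purple mouths are at (212,322) and (354,338), clear of the jaw line.

```bash
python3 - <<'E'
from h import *
b=atz('w2',273,232,.124); print('bottle',b.round(4)); T=pose()[0]
print('purples',atz('w2',212,322,.124).round(3),atz('w2',354,338,.124).round(3))
print('tool shift',(T[:3,:3].T@(np.array([b[0],b[1],.058])-T[:3,3])).round(4))
E
```

```text
bottle [0.4617 0.2858 0.124 ]
purples [0.43  0.201 0.124] [0.544 0.21  0.124]
tool shift [-0.0048  0.005   0.1369]
```

Request:
{"name": "move_arm", "arguments": {"moves": [0.0854,-0.0048,0.0065,0.02,0,0,0,0.0854,0,0,0.04,0,0,0,0.0854,0,0,0.04,0,0,0,0.0854,0,0,0.027,0,0,0,0.0854,0,0,0.01,0,0,0,0.0854,0,0,0,0,0,0], "squeeze": 40}}

```text
time: 3.25
eef_pos: [0.4617, 0.2832, 0.0571]
ee_rot: [0.001, 0.995, 0.103, -0.001]
contact_force: [0.2, 0.4, 0.5]
finger_gap: 1.0
```

Request:
{"name": "move_arm", "arguments": {"moves": [0.03,0,0,0,0,0,0,0.03,0,0,0,0,0,0,0.03,0,0,0,0,0,0,0.03,0,0,0,0,0,0,0.03,0,0,0,0,0,0,0.03,0,0,0,0,0,0,0.03,0,0,0,0,0,0]}}

```text
time: 3.95
eef_pos: [0.4635, 0.2854, 0.0605]
ee_rot: [-0.0, 0.995, 0.104, 0.001]
contact_force: [-2.3, -0.1, 6.6]
finger_gap: 0.529
```

```bash
python3 - <<'E'
from h import *
wrist('w3'); T,s=pose(); print(T.round(4),s['contact_force'].round(1),s['finger_gap'])
E
```

```text
[[ 9.783e-01  2.073e-01  2.300e-03  4.634e-01]
 [ 2.073e-01 -9.783e-01  1.100e-03  2.854e-01]
 [ 2.500e-03 -6.000e-04 -1.000e+00  6.050e-02]
 [ 0.000e+00  0.000e+00  0.000e+00  1.000e+00]] [-1.4 -0.7  6.4] 0.5204189018104278
```

View pics/w3.png

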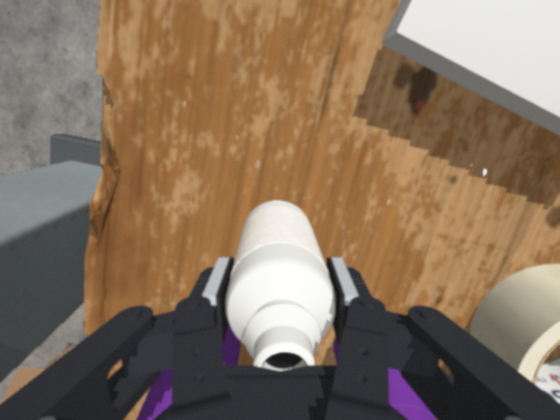

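Bottle mouth at (285,355) sits between the pads at (220,285) and (338,285), so it is held. I'll lift it and hover near the carton to find the empty cell.

```bash
python3 - <<'E'
from h import *
T,s=pose()
# after lift by .155
import h
P=T.copy(); P[2,3]+=.155; h.pose=lambda:(P,s)
plan([.614,-.02,.2155],0,.03,8)
E
```

```text
psi now 11.97 rows 8 len/row 0.0426
0.03, 0.0105, 0.0412, 0.0, -0.01, -0.02, 1.5,
0.03, 0.0116, 0.041, 0.0, -0.01, -0.02, 1.5,
0.03, 0.0126, 0.0406, 0.0, -0.01, -0.02, 1.5,
0.03, 0.0137, 0.0403, 0.0, -0.01, -0.02, 1.5,
0.03, 0.0147, 0.0399, 0.0, -0.01, -0.02, 1.5,
0.03, 0.0158, 0.0395, 0.0, -0.01, -0.02, 1.5,
0.03, 0.0168, 0.0391, 0.0, -0.01, -0.02, 1.5,
0.03, 0.0178, 0.0387, 0.0, -0.01, -0.02, 1.5,
```

Request:
{"name": "move_arm", "arguments": {"moves": [0.03,0,0,-0.02,0,0,0,0.03,0,0,-0.045,0,0,0,0.03,0,0,-0.045,0,0,0,0.03,0,0,-0.045,0,0,0]}}

```text
time: 4.4
eef_pos: [0.4619, 0.2846, 0.2148]
ee_rot: [0.0, 0.995, 0.104, -0.0]
contact_force: [0.8, 1.5, -2.3]
finger_gap: 0.524
```

Request:
{"name": "move_arm", "arguments": {"moves": [0.03,0.0105,0.041,0,0,0,1.5,0.03,0.0115,0.041,0,0,0,1.5,0.03,0.0125,0.0405,0,0,0,1.5,0.03,0.0135,0.0405,0,0,0,1.5,0.03,0.0145,0.04,0,0,0,1.5,0.03,0.016,0.0395,0,0,0,1.5,0.03,0.017,0.039,0,0,0,1.5,0.03,0.018,0.0385,0,0,0,1.5,0.03,0,0,0,0,0,0,0.03,0,0,0,0,0,0]}}

```text
time: 5.4
eef_pos: [0.6127, -0.0211, 0.213]
ee_rot: [-0.0, 1.0, -0.001, -0.0]
contact_force: [-0.5, -0.1, -1.6]
finger_gap: 0.527
```

```bash
python3 - <<'E'
from h import *
wrist('w4'); T,s=pose(); print(T.round(4),s['contact_force'].round(1),s['finger_gap'])
E
```

```text
[[ 1.000e+00 -1.000e-03 -8.000e-04  6.124e-01]
 [-1.000e-03 -1.000e+00  6.000e-04 -2.020e-02]
 [-8.000e-04 -6.000e-04 -1.000e+00  2.130e-01]
 [ 0.000e+00  0.000e+00  0.000e+00  1.000e+00]] [-0.4  0.6 -2.3] 0.5248034279352353
```

View pics/w4.png

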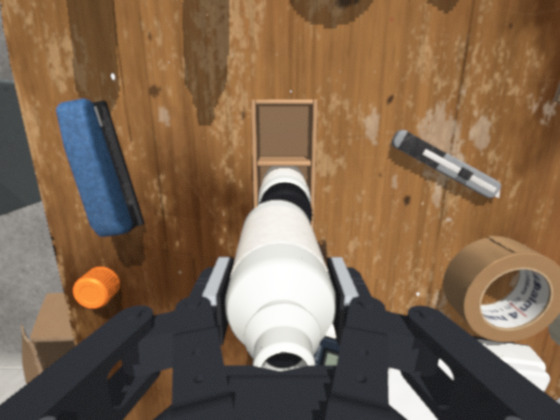

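Cell rim: outer end edge at v≈100, walls at u≈253 and 316, divider top at v≈161. The held bottle mouth is near (285,352).

```bash
python3 - <<'E'
from h import *
c=np.load('pics/w4.npz'); T=c['T']; print(c['K'].round(1).tolist())
for u,v,z in [(253,100,.056),(316,100,.056),(284.5,100,.056),(284.5,104,.056),(284.5,161.5,.052),(258,160,.054),(314,160,.054)]: print(u,v,atz('w4',u,v,z).round(4))
E=np.linalg.inv(T)@c['extrinsics']
for v in (345,350,355,360):
    o,d=ray(c['K'],E,285,v); print('mouth tool',v,(o+d*(-.0635-o[2])/d[2]).round(4))
c=snap('top','top1')
a=cv2.resize(c['img'][150:260,220:360,::-1],None,fx=5,fy=5,interpolation=cv2.INTER_CUBIC); cv2.imwrite('pics/top1c.png',a)
E
```

```text
[[315.9, 0.0, 279.9], [0.0, 315.9, 212.2], [0.0, 0.0, 1.0]]
253 100 [0.5891 0.0664 0.056 ]
316 100 [0.6453 0.0662 0.056 ]
284.5 100 [0.6172 0.0663 0.056 ]
284.5 104 [0.6172 0.0629 0.056 ]
284.5 161.5 [0.6174 0.011  0.052 ]
258 160 [0.5922 0.0127 0.054 ]
314 160 [0.6453 0.0126 0.054 ]
mouth tool 345 [ 0.0017 -0.009  -0.0635]
mouth tool 350 [ 0.0017 -0.0072 -0.0635]
mouth tool 355 [ 0.0017 -0.0053 -0.0635]
mouth tool 360 [ 0.0017 -0.0035 -0.0635]
```

```bash
python3 - <<'E'
from h import *
a=cv2.imread('pics/w4.png')[220:390,215:345]; a=cv2.resize(a,None,fx=3,fy=3); b=cv2.imread('pics/top1.png')[150:252,240:340]; b=cv2.resize(b,None,fx=4,fy=4); 
o=np.zeros((510,790,3),np.uint8); o[:510,:390]=a; o[:408,390:790]=b; cv2.imwrite('pics/m1.png',o)
E
```

```text
(no output)
```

View pics/m1.png

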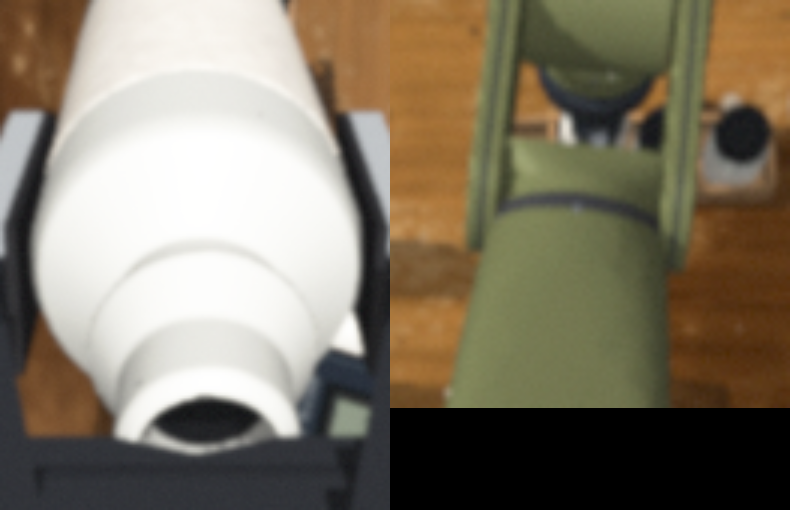

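The bottle is centred in the hand within about 2 mm. The arm hides the top view. I'll move over the cell and lower, watching force.

Request:
{"name": "move_arm", "arguments": {"moves": [0.03,0.001,-0.02,0,0,0,0,0.03,0.002,-0.035,0,0,0,0,0.03,0,0,0.02,0,0,0,0.03,0,0,0.03,0,0,0,0.03,0,0,0.03,0,0,0,0.03,0,0,0,0,0,0,0.03,0,0,0,0,0,0]}}

```text
time: 6.2
eef_pos: [0.6152, 0.0356, 0.1333]
ee_rot: [-0.0, 1.0, 0.0, -0.0]
contact_force: [-0.0, -0.1, -0.7]
finger_gap: 0.521
```

Request:
{"name": "move_arm", "arguments": {"moves": [0.03,0,0,0.01,0,0,0,0.03,0,0,0.01,0,0,0,0.03,0,0,0.01,0,0,0,0.03,0,0,0,0,0,0]}}

```text
time: 6.6
eef_pos: [0.6154, 0.0348, 0.1017]
ee_rot: [-0.0, 1.0, -0.001, -0.001]
contact_force: [-0.0, 1.8, -2.7]
finger_gap: 0.528
```

Request:
{"name": "move_arm", "arguments": {"moves": [0.03,0,0,0.01,0,0,0,0.03,0,0,0.01,0,0,0,0.03,0,0,0.008,0,0,0,0.03,0,0,0.004,0,0,0,0.03,0,0,0,0,0,0,0.03,0,0,0,0,0,0]}}

```text
time: 7.2
eef_pos: [0.6154, 0.0348, 0.0707]
ee_rot: [-0.0, 1.0, -0.0, -0.001]
contact_force: [0.0, 2.9, -4.0]
finger_gap: 0.526
```

Request:
{"name": "move_arm", "arguments": {"moves": [0.03,0,-0.0015,0,0,0,0,0.03,0,0,0.002,0,0,0,0.03,0,0,0.002,0,0,0,0.03,0,0,0.002,0,0,0,0.03,0,0,0,0,0,0]}}

```text
time: 7.7
eef_pos: [0.6155, 0.0358, 0.0649]
ee_rot: [0.0, 1.0, -0.0, -0.0]
contact_force: [-0.3, -0.0, -1.8]
finger_gap: 0.524
```

Request:
{"name": "move_arm", "arguments": {"moves": [0.03,0,0,0.001,0,0,0,0.03,0,0,0,0,0,0,0.03,0,0,0.001,0,0,0,0.03,0,0,0,0,0,0]}}

```text
time: 8.1
eef_pos: [0.616, 0.036, 0.0646]
ee_rot: [0.0, 1.0, -0.0, -0.0]
contact_force: [-3.6, 0.1, 5.6]
finger_gap: 0.527
```

Request:
{"name": "move_arm", "arguments": {"moves": [0.07,0,0,0,0,0,0,0.0854,0,0,0,0,0,0,0.0854,0,0,0,0,0,0,0.0854,0,0,0,0,0,0,0.0854,0,0,-0.005,0,0,0,0.0854,0,0,-0.03,0,0,0,0.0854,0,0,-0.045,0,0,0,0.0854,0,0,-0.05,0,0,0,0.0854,0,0,0,0,0,0,0.0854,0,0,0,0,0,0]}}

```text
time: 9.1
eef_pos: [0.6171, 0.036, 0.1963]
ee_rot: [0.0, 1.0, -0.0, 0.003]
contact_force: [-0.4, -0.8, 0.2]
finger_gap: 1.002
```

```bash
python3 - <<'E'
from h import *
wrist('w5'); T,s=pose(); print(T.round(4),s['contact_force'].round(1))
E
```

```text
[[ 1.000e+00 -8.000e-04  1.000e-03  6.159e-01]
 [-8.000e-04 -1.000e+00 -0.000e+00  3.610e-02]
 [ 1.000e-03  0.000e+00 -1.000e+00  1.938e-01]
 [ 0.000e+00  0.000e+00  0.000e+00  1.000e+00]] [-1.7  0.5  0.2]
```

View pics/w5.png

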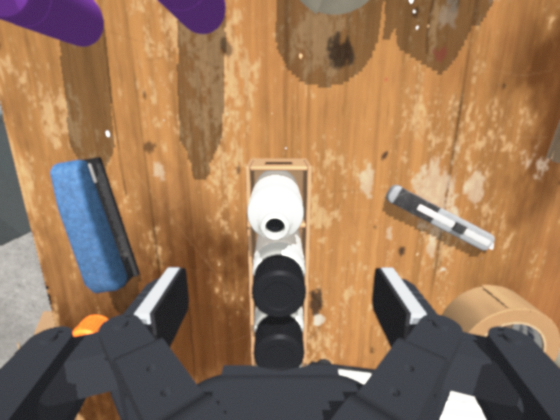

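Bottle stands in the end cell with its mouth near (275,225). The capped bottles are at (278,287) and (278,343), undisturbed. I'll take a settled picture and measure the mouth numerically, as a reference for the cap.

Request:
{"name": "move_arm", "arguments": {"moves": [0.0854,0,0,0,0,0,0,0.0854,0,0,0,0,0,0]}}

```text
time: 9.35
eef_pos: [0.6148, 0.0361, 0.1912]
ee_rot: [-0.0, 1.0, -0.0, -0.002]
contact_force: [-0.7, 0.8, 0.3]
finger_gap: 1.0
```

```bash
python3 - <<'E'
from h import *
wrist('w6'); T,s=pose(); print(T.round(4))
im=cv2.imread('pics/w6.png'); g=cv2.cvtColor(im,6)
m=(g[205:245,255:295]<90).astype(np.uint8); n,l,st,ce=cv2.connectedComponentsWithStats(m)
for i in range(1,n): print('dark',st[i],ce[i]+[255,205])
big=cv2.resize(im[165:250,240:315],None,fx=6,fy=6,interpolation=cv2.INTER_CUBIC); cv2.imwrite('pics/w6c.png',big)
print('mouth@',atz('w6',275,225,.128).round(4))
E
```

```text
[[ 1.000e+00 -9.000e-04 -3.300e-03  6.149e-01]
 [-9.000e-04 -1.000e+00  1.000e-04  3.610e-02]
 [-3.300e-03 -1.000e-04 -1.000e+00  1.913e-01]
 [ 0.000e+00  0.000e+00  0.000e+00  1.000e+00]]
dark [ 15  17  18  12 167] [278.77245509 227.4251497 ]
mouth@ [0.6114 0.0383 0.128 ]
```

View pics/w6c.png

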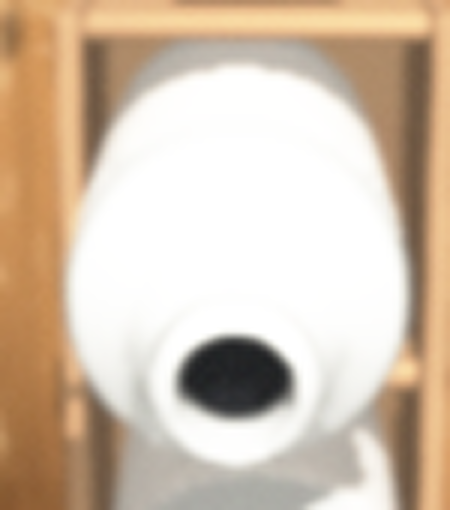

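Request:
{"name": "move_arm", "arguments": {"moves": [0.0854,0,0,0,0,0,0,0.0854,0,0,0,0,0,0,0.0854,0,0,0,0,0,0,0.0854,0,0,0,0,0,0,0.0854,0,0,0,0,0,0]}}

```text
time: 9.9
eef_pos: [0.6158, 0.036, 0.1934]
ee_rot: [0.0, 1.0, -0.0, 0.0]
contact_force: [-0.3, 0.0, 0.3]
finger_gap: 1.001
```

```bash
python3 - <<'E'
from h import *
for f in ('w7','w8'):
    wrist(f); c=np.load('pics/%s.npz'%f); T=c['T']; print(T[:3,3].round(4),T[2,:2].round(4))
    g=cv2.cvtColor(cv2.imread('pics/%s.png'%f),6)
    m=(g[205:245,255:300]<90).astype(np.uint8); n,l,st,ce=cv2.connectedComponentsWithStats(m)
    i=1+st[1:,4].argmax(); h=ce[i]+[255,205]; print(st[i],h,'mouth',atz(f,h[0]+.5,h[1]+1.8,.128).round(4))
print('w6',atz('w6',279.3,229.2,.128).round(4))
plan([.449,-.222,.13],0,.0854,8)
E
```

```text
[0.6158 0.036  0.1934] [0.0001 0.    ]
[ 14  16  17  12 160] [276.925   226.31875] mouth [0.6144 0.0352 0.128 ]
[0.6159 0.0361 0.1934] [ 0.0002 -0.    ]
[ 14  16  17  12 160] [276.90625 226.3125 ] mouth [0.6144 0.0352 0.128 ]
w6 [0.6144 0.0352 0.128 ]
psi now -0.05 rows 8 len/row 0.0392
0.0854, -0.0208, 0.0323, 0.0079, 0.0, -0.0, -0.01,
0.0854, -0.0208, 0.0323, 0.0079, 0.0, -0.0, -0.01,
0.0854, -0.0208, 0.0323, 0.0079, 0.0, -0.0, -0.01,
0.0854, -0.0208, 0.0323, 0.0079, 0.0, -0.0, -0.01,
0.0854, -0.0208, 0.0323, 0.0079, 0.0, -0.0, -0.01,
0.0854, -0.0208, 0.0323, 0.0079, 0.0, -0.0, -0.01,
0.0854, -0.0208, 0.0323, 0.0079, 0.0, -0.0, -0.01,
0.0854, -0.0209, 0.0323, 0.0079, 0.0, -0.0, -0.01,
```

Request:
{"name": "move_arm", "arguments": {"moves": [0.0854,-0.015,0.023,0.002,0,0,0,0.0854,-0.022,0.034,0.006,0,0,0,0.0854,-0.022,0.034,0.012,0,0,0,0.0854,-0.022,0.034,0.012,0,0,0,0.0854,-0.022,0.034,0.012,0,0,0,0.0854,-0.022,0.034,0.012,0,0,0,0.0854,-0.022,0.034,0.015,0,0,0,0.0854,-0.015,0.023,0.017,0,0,0,0.0854,-0.005,0.007,0.01,0,0,0,0.0854,0,0,0,0,0,0]}}

```text
time: 11.0
eef_pos: [0.4472, -0.2208, 0.0938]
ee_rot: [-0.001, 1.0, -0.001, -0.001]
contact_force: [-0.6, -0.0, -0.2]
finger_gap: 0.997
```

Request:
{"name": "move_arm", "arguments": {"moves": [0.0854,0,0,0,0,0,0,0.0854,0,0,0,0,0,0,0.0854,0,0,0,0,0,0,0.0854,0,0,0,0,0,0]}}

```text
time: 11.4
eef_pos: [0.4494, -0.2204, 0.096]
ee_rot: [0.0, 1.0, 0.0, 0.001]
contact_force: [0.0, 0.8, 0.2]
finger_gap: 1.004
```

```bash
cat >> h.py <<'E'
def capfind(f,box,z=.03):
    wrist(f); c=np.load('pics/%s.npz'%f); u0,v0,u1,v1=box
    g=cv2.cvtColor(cv2.imread('pics/%s.png'%f),6)[v0:v1,u0:u1]; m=(g<50).astype(np.uint8)
    n,l,st,ce=cv2.connectedComponentsWithStats(m)
    for i in range(1,n):
        if st[i,4]>200: print(st[i]+[u0,v0,0,0,0],(ce[i]+[u0,v0]).round(1),atz(f,*(ce[i]+[u0,v0]),z).round(4))
    cv2.imwrite('pics/%s_g.png'%f,cv2.resize(g,None,fx=2,fy=2))
E
python3 - <<'E'
from h import *
capfind('w9',(180,100,380,300)); T,s=pose(); print(T.round(4))
E
```

```text
[[ 1.000e+00  3.000e-04  8.000e-04  4.492e-01]
 [ 3.000e-04 -1.000e+00 -4.000e-04 -2.204e-01]
 [ 8.000e-04  4.000e-04 -1.000e+00  9.590e-02]
 [ 0.000e+00  0.000e+00  0.000e+00  1.000e+00]]
```

```bash
python3 - <<'E'
from h import *
im=cv2.imread('pics/w9.png'); sub=im[100:320,180:380]; r=sub[:,:,2].astype(int); b=sub[:,:,0].astype(int)
print(cv2.cvtColor(sub,6).min())
m=((r-b<20)&(r<110)).astype(np.uint8); m=cv2.morphologyEx(m,cv2.MORPH_OPEN,np.ones((3,3)))
n,l,st,ce=cv2.connectedComponentsWithStats(m)
for i in range(1,n):
    if st[i,4]>100: print(st[i],ce[i]+[180,100])
for y in range(0,220,12): print(y+100,' '.join('%d/%d'%(r[y,x],b[y,x]) for x in range(0,200,14)))
E
```

```text
38
[  73   91   56   62 2747] [280.26865672 221.98179833]
[  0 169   8  51 324] [182.83950617 293.31790123]
[193 169   7  49 249] [376.81927711 293.15662651]
100 255/103 255/90 255/105 150/53 140/53 137/50 140/48 141/49 133/45 121/40 140/49 161/74 136/47 143/51 140/49
112 255/103 255/104 255/106 249/65 135/50 149/54 143/53 144/54 132/45 122/41 137/49 144/50 132/44 145/52 139/49
124 255/104 255/104 255/104 210/49 129/45 149/57 143/54 147/57 128/44 120/40 137/46 145/49 132/45 145/50 136/46
136 255/110 255/103 250/64 81/28 119/42 131/46 134/48 138/48 128/43 125/44 139/49 143/49 134/46 148/53 137/46
148 167/46 205/52 93/35 83/32 118/39 131/45 131/44 142/53 133/48 132/48 146/53 139/49 136/46 147/53 139/48
160 94/35 98/39 95/37 90/32 120/42 131/46 142/53 150/57 141/54 154/59 150/55 140/50 140/48 144/49 138/49
172 101/42 91/35 97/36 93/34 117/38 131/46 147/56 165/69 160/62 172/71 147/52 141/48 142/50 145/52 143/51
184 137/57 89/32 94/36 122/42 122/41 134/49 150/55 171/73 171/69 176/71 157/59 141/50 142/50 137/46 143/51
196 163/64 135/47 138/49 123/42 128/45 128/45 92/62 57/60 54/59 180/76 1
[... 407 characters left out ...]
 57/63 161/63 165/64 193/81 197/84 192/80 204/87
256 139/49 136/50 140/52 120/40 127/45 154/61 125/54 138/62 146/65 173/72 173/71 210/89 198/83 204/86 205/86
268 122/112 147/55 136/48 123/42 145/55 152/59 127/55 137/62 149/66 191/93 182/75 216/93 214/92 215/93 133/65
280 45/48 131/43 139/52 125/42 138/52 159/63 181/75 190/81 221/96 175/74 192/80 214/93 213/91 206/90 45/46
292 42/44 137/50 141/52 148/56 146/56 152/59 175/71 196/85 224/105 177/77 200/86 219/95 225/111 219/95 41/43
304 45/47 136/49 150/57 165/67 164/65 147/57 167/65 194/81 208/88 170/73 214/92 220/95 229/104 225/99 41/41
316 44/46 152/58 142/53 162/64 146/56 153/60 161/64 188/78 200/84 171/75 220/95 221/97 232/107 225/98 123/64
```

View pics/w9.png

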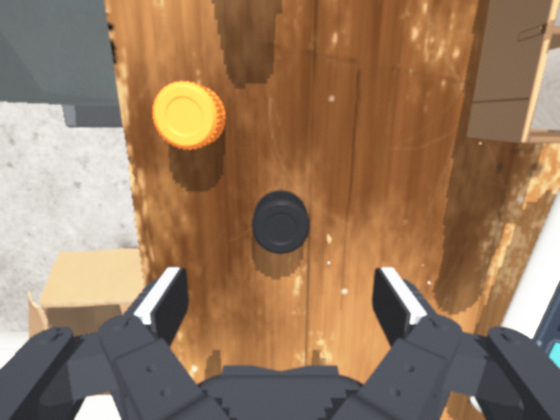

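Cap bounding box is u 253–309, v 191–253, top face centre ≈ (281,227), which is almost under the TCP. I'll centre it with two squeezes 90° apart.

Request:
{"name": "move_arm", "arguments": {"moves": [0.0854,0,0,0,0,0,8.5,0.0854,0,0,0,0,0,8.5,0.0854,0,0,0,0,0,8.5,0.0854,0,0,0,0,0,8.5,0.0854,0,0,0,0,0,8.5,0.0854,0,0,0,0,0,8.5,0.0854,0,0,0,0,0,8.5,0.0854,0,0,0,0,0,8.5,0.0854,0,0,0,0,0,8.5,0.0854,0,0,0,0,0,8.5], "squeeze": 20}}

```text
time: 12.45
eef_pos: [0.4488, -0.2206, 0.0955]
ee_rot: [-0.0, 0.735, -0.678, 0.0]
contact_force: [1.5, -0.5, 0.2]
finger_gap: 0.999
```

Request:
{"name": "move_arm", "arguments": {"moves": [0.0854,0,0,0.02,0,0,5,0.0854,0,0,0.03,0,0,0,0.0854,0,0,0.03,0,0,0,0.0854,0,0,0.011,0,0,0,0.0854,0,0,0,0,0,0,0.0854,0,0,0,0,0,0,0.0854,0,0,0,0,0,0]}}

```text
time: 13.15
eef_pos: [0.45, -0.2216, 0.0062]
ee_rot: [0.0, -0.707, 0.707, -0.002]
contact_force: [-0.0, 0.9, 0.3]
finger_gap: 0.999
```

Request:
{"name": "move_arm", "arguments": {"moves": [0.03,0,0,0,0,0,0,0.03,0,0,0,0,0,0,0.03,0,0,0,0,0,0,0.03,0,0,0,0,0,0,0.03,0,0,0,0,0,0,0.03,0,0,0,0,0,0,0.03,0,0,0,0,0,0]}}

```text
time: 13.85
eef_pos: [0.449, -0.221, 0.0051]
ee_rot: [0.0, -0.707, 0.707, -0.0]
contact_force: [-1.9, 1.3, 5.6]
finger_gap: 0.492
```

Request:
{"name": "move_arm", "arguments": {"moves": [0.0854,0,0,0,0,0,0,0.0854,0,0,0,0,0,0,0.0854,0,0,0,0,0,0,0.0854,0,0,0,0,0,0,0.0854,0,0,0,0,0,-8.5,0.0854,0,0,0,0,0,-8.5,0.0854,0,0,0,0,0,-8.5,0.0854,0,0,0,0,0,-8.5,0.0854,0,0,0,0,0,-8.5,0.0854,0,0,0,0,0,-8.5]}}

```text
time: 14.85
eef_pos: [0.4485, -0.2207, 0.0041]
ee_rot: [-0.0, 0.944, -0.331, -0.0]
contact_force: [-1.8, 0.6, -0.3]
finger_gap: 0.998
```

Request:
{"name": "move_arm", "arguments": {"moves": [0.0854,0,0,0,0,0,-8.5,0.0854,0,0,0,0,0,-8.5,0.0854,0,0,0,0,0,-8.5,0.0854,0,0,0,0,0,-8.5,0.0854,0,0,0,0,0,-5,0.0854,0,0,0,0,0,0,0.0854,0,0,0,0,0,0,0.0854,0,0,0,0,0,0]}}

```text
time: 15.65
eef_pos: [0.4486, -0.2208, 0.0043]
ee_rot: [-0.0, 1.0, -0.001, -0.0]
contact_force: [-0.1, -0.2, 0.3]
finger_gap: 0.999
```

Request:
{"name": "move_arm", "arguments": {"moves": [0.03,0,0,0,0,0,0,0.03,0,0,0,0,0,0,0.03,0,0,0,0,0,0,0.03,0,0,0,0,0,0,0.03,0,0,0,0,0,0,0.03,0,0,0,0,0,0,0.03,0,0,0,0,0,0]}}

```text
time: 16.35
eef_pos: [0.4488, -0.2209, 0.0045]
ee_rot: [0.0, 1.0, -0.0, 0.0]
contact_force: [-0.8, 1.0, 2.8]
finger_gap: 0.492
```

Request:
{"name": "move_arm", "arguments": {"moves": [0.0854,0,0,0,0,0,0,0.0854,0,0,0,0,0,0,0.0854,0,0,0,0,0,0,0.0854,0,0,-0.03,0,0,0,0.0854,0,0,-0.04,0,0,0,0.0854,0,0,-0.02,0,0,0,0.0854,0,0,0,0,0,0,0.0854,0,0,0,0,0,0,0.0854,0,0,0,0,0,0,0.0854,0,0,0,0,0,0]}}

```text
time: 17.35
eef_pos: [0.4475, -0.2201, 0.0924]
ee_rot: [-0.001, 1.0, -0.0, -0.001]
contact_force: [0.5, 0.1, 0.1]
finger_gap: 1.002
```

```bash
python3 - <<'E'
from h import *
wrist('w10'); c=np.load('pics/w10.npz'); print(c['T'].round(4))
def blob(f):
    im=cv2.imread(f'pics/{f}.png')[150:300,210:350].astype(int); r=im[:,:,2]; b=im[:,:,0]
    m=((r-b<20)&(r<110)).astype(np.uint8); m=cv2.morphologyEx(m,cv2.MORPH_OPEN,np.ones((3,3)))
    n,l,st,ce=cv2.connectedComponentsWithStats(m); i=1+st[1:,4].argmax(); print(f,st[i]+[210,150,0,0,0],ce[i]+[210,150])
blob('w9'); blob('w10')
a=np.hstack([cv2.resize(cv2.imread('pics/w10.png')[180:260,240:320],None,fx=5,fy=5,interpolation=2),cv2.resize(cv2.imread('pics/w8.png')[180:260,240:320],None,fx=5,fy=5,interpolation=2)]); cv2.imwrite('pics/m2.png',a)
E
```

```text
[[ 1.000e+00 -9.000e-04 -2.900e-03  4.475e-01]
 [-9.000e-04 -1.000e+00  1.900e-03 -2.201e-01]
 [-2.900e-03 -1.900e-03 -1.000e+00  9.240e-02]
 [ 0.000e+00  0.000e+00  0.000e+00  1.000e+00]]
w9 [ 253  191   56   62 2747] [280.26865672 221.98179833]
w10 [ 254  193   57   62 2832] [281.81391243 223.8704096 ]
```

View pics/m2.png

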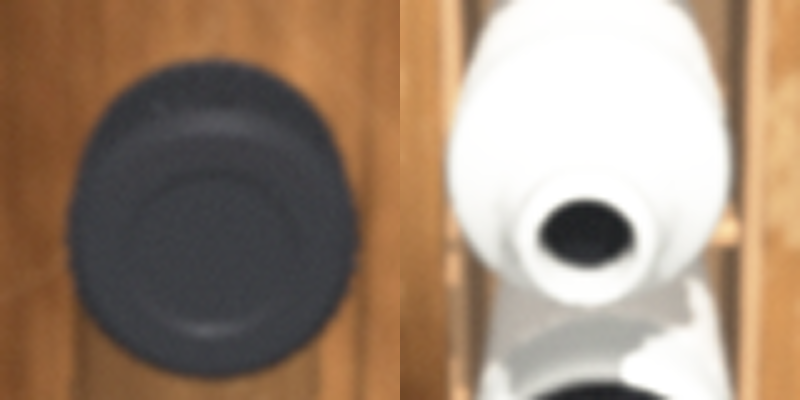

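Crops: cap top face centre ≈ (282.6,228.8) in w10 and lip centre ≈ (277.3,228.0) in w8. I'll use the centred cap to remove the camera bias.

```bash
python3 - <<'E'
from h import *
a=atz('w10',282.6,228.8,.03); bias=a[:2]-[.4488,-.2209]; m=atz('w8',277.3,228,.128)[:2]
print('cap app',a.round(4),'bias',bias.round(4),'mouth app',m.round(4),'mouth true',(m-bias).round(4))
print(pose()[0][:3,3].round(4))
E
```

```text
cap app [ 0.4494 -0.2203  0.03  ] bias [0.0006 0.0006] mouth app [0.6143 0.0353] mouth true [0.6137 0.0347]
[ 0.4477 -0.2202  0.0926]
```

Request:
{"name": "move_arm", "arguments": {"moves": [0.0854,0,0,0.02,0,0,0,0.0854,0,0,0.04,0,0,0,0.0854,0,0,0.03,0,0,0,0.0854,0,0,0,0,0,0,0.0854,0,0,0,0,0,0,0.0854,0,0,0,0,0,0,0.0854,0,0,0,0,0,0], "squeeze": 80}}

```text
time: 18.1
eef_pos: [0.45, -0.2217, 0.0064]
ee_rot: [0.001, 1.0, -0.0, 0.002]
contact_force: [0.6, -0.6, 0.3]
finger_gap: 1.001
```

Request:
{"name": "move_arm", "arguments": {"moves": [0.03,0,0,0,0,0,0,0.03,0,0,0,0,0,0,0.03,0,0,0,0,0,0,0.03,0,0,0,0,0,0,0.03,0,0,0,0,0,0,0.03,0,0,0,0,0,0,0.03,0,0,0,0,0,0]}}

```text
time: 18.8
eef_pos: [0.4493, -0.2212, 0.0053]
ee_rot: [0.0, 1.0, -0.0, 0.001]
contact_force: [-1.2, 0.3, 5.6]
finger_gap: 0.471
```

Request:
{"name": "move_arm", "arguments": {"moves": [0.03,0,0,-0.02,0,0,0,0.03,0,0,-0.045,0,0,0,0.03,0,0,-0.045,0,0,0,0.03,0,0,-0.045,0,0,0,0.03,0,0,-0.035,0,0,0,0.03,0,0,0,0,0,0]}}

```text
time: 19.4
eef_pos: [0.4514, -0.2226, 0.2009]
ee_rot: [0.003, 1.0, -0.0, 0.005]
contact_force: [0.7, -1.7, -0.0]
finger_gap: 0.471
```

Request:
{"name": "move_arm", "arguments": {"moves": [0.03,0.015,-0.022,0,0,0,0,0.03,0.025,-0.04,0,0,0,0,0.03,0.025,-0.04,0,0,0,0,0.03,0.025,-0.04,0,0,0,0,0.03,0.025,-0.04,0,0,0,0,0.03,0.025,-0.04,0,0,0,0,0.03,0.018,-0.025,0,0,0,0,0.03,0.006,-0.008,0,0,0,0,0.03,0,0,0,0,0,0,0.03,0,0,0,0,0,0]}}

```text
time: 20.4
eef_pos: [0.612, 0.0333, 0.1933]
ee_rot: [0.0, 1.0, -0.001, -0.001]
contact_force: [0.4, -0.2, -1.5]
finger_gap: 0.47
```

Request:
{"name": "move_arm", "arguments": {"moves": [0.03,0,0,0,0,0,0,0.03,0,0,0,0,0,0,0.03,0,0,0,0,0,0,0.03,0,0,0,0,0,0]}}

```text
time: 20.8
eef_pos: [0.6127, 0.0335, 0.1945]
ee_rot: [0.0, 1.0, -0.001, 0.0]
contact_force: [0.1, -0.1, -0.7]
finger_gap: 0.471
```

```bash
python3 - <<'E'
from h import *
T,s=pose(); print(T.round(4),s['contact_force'].round(2),s['wrist_torque'].round(2),s['finger_gap'])
print('shift',(T[:3,:3].T@(np.array([.6137,.0347,.150])-T[:3,3])).round(4))
E
```

```text
[[ 1.000e+00 -1.700e-03  3.000e-04  6.127e-01]
 [-1.700e-03 -1.000e+00 -0.000e+00  3.350e-02]
 [ 3.000e-04  0.000e+00 -1.000e+00  1.945e-01]
 [ 0.000e+00  0.000e+00  0.000e+00  1.000e+00]] [ 0.07 -0.08 -0.68] [0.03 0.03 0.01] 0.47133845083826126
shift [ 0.001  -0.0012  0.0445]
```

Request:
{"name": "move_arm", "arguments": {"moves": [0.03,0.001,-0.0012,0.02,0,0,0,0.03,0,0,0.025,0,0,0,0.03,0,0,0.012,0,0,0,0.03,0,0,0,0,0,0,0.03,0,0,0,0,0,0,0.03,0,0,0,0,0,0]}}

```text
time: 21.4
eef_pos: [0.6148, 0.0352, 0.139]
ee_rot: [0.0, 1.0, -0.0, 0.001]
contact_force: [-0.1, 0.0, -0.3]
finger_gap: 0.469
```

Request:
{"name": "move_arm", "arguments": {"moves": [0.03,0,0,0.004,0,0,0,0.03,0,0,0.004,0,0,0,0.03,0,0,0,0,0,0,0.03,0,0,0,0,0,0]}}

```text
time: 21.8
eef_pos: [0.6137, 0.0353, 0.1291]
ee_rot: [-0.0, 1.0, -0.0, -0.0]
contact_force: [0.3, 0.1, -0.5]
finger_gap: 0.468
```

Request:
{"name": "move_arm", "arguments": {"moves": [0.03,0,0,0.003,0,0,0,0.03,0,0,0,0,0,0,0.03,0,0,0.002,0,0,0,0.03,0,0,0,0,0,0]}}

```text
time: 22.2
eef_pos: [0.6136, 0.0353, 0.124]
ee_rot: [-0.0, 1.0, -0.0, -0.0]
contact_force: [0.1, -0.4, -0.7]
finger_gap: 0.468
```

Request:
{"name": "move_arm", "arguments": {"moves": [0.03,0,0,0.002,0,0,0,0.03,0,0,0,0,0,0,0.03,0,0,0.001,0,0,0,0.03,0,0,0,0,0,0]}}

```text
time: 22.6
eef_pos: [0.6137, 0.0353, 0.1212]
ee_rot: [-0.0, 1.0, -0.0, -0.0]
contact_force: [0.3, -0.2, -0.0]
finger_gap: 0.472
```

Request:
{"name": "move_arm", "arguments": {"moves": [0.03,0,0,0.002,0,0,0,0.03,0,0,0,0,0,0,0.03,0,0,0.001,0,0,0,0.03,0,0,0,0,0,0]}}

```text
time: 23.0
eef_pos: [0.6137, 0.0353, 0.1181]
ee_rot: [-0.0, 1.0, -0.0, -0.0]
contact_force: [-0.2, -0.3, -0.2]
finger_gap: 0.468
```

Request:
{"name": "move_arm", "arguments": {"moves": [0.03,0,0,0.002,0,0,0,0.03,0,0,0,0,0,0,0.03,0,0,0.001,0,0,0,0.03,0,0,0,0,0,0]}}

```text
time: 23.4
eef_pos: [0.6138, 0.0352, 0.1153]
ee_rot: [0.0, 1.0, -0.0, -0.0]
contact_force: [-0.7, 0.5, -0.5]
finger_gap: 0.471
```

Request:
{"name": "move_arm", "arguments": {"moves": [0.03,0,0,0.001,0,0,0,0.03,0,0,0,0,0,0,0.03,0,0,0.001,0,0,0,0.03,0,0,0,0,0,0]}}

```text
time: 23.8
eef_pos: [0.6142, 0.0353, 0.1139]
ee_rot: [-0.0, 1.0, -0.0, 0.0]
contact_force: [-1.3, 0.0, 3.7]
finger_gap: 0.475
```

Contact at TCP z ≈ 0.114, which matches the expected rest height. I'll press on.

Request:
{"name": "move_arm", "arguments": {"moves": [0.03,0,0,0.001,0,0,0,0.03,0,0,0,0,0,0,0.03,0,0,0.001,0,0,0,0.03,0,0,0,0,0,0]}}

```text
time: 24.2
eef_pos: [0.6146, 0.0353, 0.1127]
ee_rot: [0.0, 1.0, -0.0, 0.001]
contact_force: [-1.5, -0.7, 6.1]
finger_gap: 0.471
```

Request:
{"name": "move_arm", "arguments": {"moves": [0.03,0,0,0.001,0,0,0,0.03,0,0,0,0,0,0,0.03,0,0,0.001,0,0,0,0.03,0,0,0,0,0,0]}}

```text
time: 24.6
eef_pos: [0.613, 0.0353, 0.1079]
ee_rot: [-0.0, 1.0, -0.0, -0.001]
contact_force: [0.8, 0.8, -1.8]
finger_gap: 0.467
```

Clicked: the force fell from 6 N to about 0. I'll run down to the stop now.

Request:
{"name": "move_arm", "arguments": {"moves": [0.03,0,0,0.001,0,0,0,0.03,0,0,0,0,0,0,0.03,0,0,0.001,0,0,0,0.03,0,0,0,0,0,0]}}

```text
time: 25.0
eef_pos: [0.6138, 0.0353, 0.1073]
ee_rot: [0.0, 1.0, -0.0, -0.0]
contact_force: [0.1, -0.7, -0.3]
finger_gap: 0.47
```

Request:
{"name": "move_arm", "arguments": {"moves": [0.03,0,0,0.001,0,0,0,0.03,0,0,0,0,0,0,0.03,0,0,0,0,0,0]}}

```text
time: 25.3
eef_pos: [0.6139, 0.0353, 0.1064]
ee_rot: [-0.0, 1.0, -0.0, 0.0]
contact_force: [0.6, 0.0, -0.2]
finger_gap: 0.472
```

Request:
{"name": "move_arm", "arguments": {"moves": [0.03,0,0,0.001,0,0,0,0.03,0,0,0,0,0,0,0.03,0,0,0.001,0,0,0,0.03,0,0,0,0,0,0,0.03,0,0,0,0,0,0]}}

```text
time: 25.8
eef_pos: [0.615, 0.0352, 0.1065]
ee_rot: [0.0, 1.0, -0.0, 0.001]
contact_force: [-2.0, 0.2, 8.4]
finger_gap: 0.467
```

Request:
{"name": "move_arm", "arguments": {"moves": [0.03,0,0,0.001,0,0,0,0.03,0,0,0,0,0,0,0.03,0,0,0,0,0,0]}}

```text
time: 26.1
eef_pos: [0.6156, 0.0352, 0.1065]
ee_rot: [0.0, 1.0, -0.0, 0.002]
contact_force: [-2.6, 0.6, 11.6]
finger_gap: 0.472
```

Request:
{"name": "move_arm", "arguments": {"moves": [0.03,-0.001,0,0,0,0,0,0.03,0,0,0,0,0,0,0.03,0,0,0,0,0,0,0.03,0,0,0,0,0,0,0.03,0,0,0,0,0,0,0.03,0,0,0,0,0,0]}}

```text
time: 26.7
eef_pos: [0.6146, 0.0352, 0.1064]
ee_rot: [0.0, 1.0, -0.0, 0.002]
contact_force: [-1.1, 1.1, 10.9]
finger_gap: 0.472
```

```bash
python3 - <<'E'
from h import *
T,s=pose(); print(T.round(4),s['contact_force'].round(2),s['wrist_torque'].round(2),s['finger_gap'],s['time'])
# carton check: compare top images where the arm does not hide (bystanders)
c=snap('top','top2'); a=cv2.imread('pics/top0.png').astype(int); d=np.abs(a-c['img'][:,:,::-1].astype(int)).max(2)
for n,(u,v,w,h) in dict(stapler=(258,240,55,25),tape=(183,155,38,38),measure=(410,198,28,26),box=(115,175,52,60),capped=(280,172,60,30)).items(): print(n,(d[v:v+h,u:u+w]>60).mean().round(3))
E
```

```text
[[ 1.000e+00 -8.000e-04  4.300e-03  6.146e-01]
 [-8.000e-04 -1.000e+00 -1.000e-04  3.520e-02]
 [ 4.300e-03  1.000e-04 -1.000e+00  1.064e-01]
 [ 0.000e+00  0.000e+00  0.000e+00  1.000e+00]] [-1.12  1.05 10.88] [-0.04  0.32 -0.03] 0.4722230219149374 26.7
stapler 0.215
tape 0.0
measure 0.106
box 0.0
capped 0.112
```

```bash
python3 -c "
from cell import bot
print(bot.hand_in()); s=bot.sense(); print(s['time'],s['contact_force'],s['eef_pos'])"
```

```text
the job is handed in; nothing more can be done
None
the job is handed in; nothing more can be done
```

The open bottle is in the empty end cell (the +y end) and was let go there. Its black cap is clicked on, and the hand is still gripping it and pushing down. I handed the job in at 26.7 s; it gave no verdict.

**Capping:** The cap touched at the expected resting height. The force rose to 6.1 N at the last reading before the click, fell to about zero, then built up again at the stop. The last wrist reading was about 10.9 N down with about 1.5 N sideways, and the tool was tilted about 0.004 rad. From the arm's height, the rim is about 97.5 mm above the foot, against 97 mm for fully home.

**What I could not confirm:**
- **Final look:** I viewed no picture of the finished stack, having used all 12 views. That the cap is home and straight rests on the force and height readings.
- **Bottle position:** The bottle stands about 2–3 mm off the cell middle by the camera, inside the 10 mm limit.
- **Things around the work:** The before/after top-view comparison showed no change at the clear tape or the label box. It did show differences at the stapler (22% of pixels), the tape measure (11%) and the capped bottles (11%). I put these down to the arm and its shadow. No force reading suggested a hit on any of them.
- **Camera scale:** The wrist camera showed objects about 7% small, so I lined up cap and mouth by comparing pictures taken at the same distance.

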